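Switch the ball dispenser to its other chute

TASK

The left chute of the ball dispenser has run empty: push the blue bin along its track, without lifting it, all the way to the red end stop so that it stands under the right chute, and only then rock the yellow seesaw gate fully over so that all four brass balls feed down the right chute into the bin. Push and press only, with the fingers: pick nothing up, do not touch the balls, and leave the spray can, the tin and the screwdriver where they are. Finish with the gate left rocked over.

Things in the scene. Friction and masses are not known exactly. Their poses are not given: they have to be found in the camera images.
- dispenser: Bench-top ball dispenser, fixed: green base plate, 6 mm thick (own x -185 to 95, y -160 to 160 mm). Origin on the bench top; x points away from the robot (uphill along the chutes), y left, z up. Two dark steel chutes 30 mm wide at y = +60 (left, empty) and -60 mm (right, loaded), x from -85 to 88. Two dark cheeks bear the gate at x = -38 and -2, y = 0, 124 mm high.
- bin: Blue open bin, 100 (x) x 90 (y) x 45 mm, walls 4 mm, 0.15 to 0.31 kg, loose, in the track on the base plate (underside 6 mm above the bench), axes along the dispenser's. Origin: centre of its underside. It starts left of the middle (dispenser y 25 to 85 mm) and slides along y with 3 mm play to each side.
- bin_side (a point): Point on the outer face of the bin's left (+y) wall, at the middle of its length and 30 mm above its underside: the face to push on.
- bin_home (a point): Fixed point on the base plate where the bin's origin is (within 2 mm) when the bin stands against the red end stop (36 mm high) under the right chute; dispenser x = -120, y = -61 mm. The track runs along y between a front lip (x = -175, 18 mm above the bench) and a back rail (x = -65, 20 mm), open at the left.
- gate (a joint): Seesaw gate angle, rad, about a level axis along the dispenser's x. -0.22: left end up, right end down, right chute shut (the start). +0.22: left end down, right end up, right chute open. Top-heavy: past the middle it falls to its stop by itself and stays; about 0.5 N on an end pad turns it. Stops firm.
- mouth_right (a point): Lower end of the right chute, centre of its floor: dispenser x = -85, y = -60, 62 mm above the bench. The left chute is the same at y = +60. Chutes rise at 0.14 rad away from the robot; side walls stand 18 mm over the floor (80 mm above the bench at the mouth, 105 at the rear). The bin passes under the mouths, which overhang it by 15 mm.
- gate_pivot (a point): Point on the gate's axis: dispenser x = -20, y = 0, 114 mm above the bench. The yellow beam is 240 mm long (along y), 24 mm wide, 8 mm thick; on it stands a steel roller weight, 36 mm diameter, 40 mm long, its centre 45 mm above the axis.
- pad_left (a point): Centre of the top face of the red 34 x 34 mm pad on the gate's left end, 115 mm from the pivot. Raised (about 145 mm above the bench) at the start, about 95 mm above the bench when the gate is rocked over.
- pad_right (a point): The same on the gate's right end: low at the start, raised when rocked over.
- ball1: Brass ball, 20 mm in diameter, 35 g, origin at its centre; number 1 of the four waiting in a row in the right chute behind the gate's blade (1 is the lowest).
- ball2: Brass ball, 20 mm in diameter, 35 g, origin at its centre; number 2 of the four waiting in a row in the right chute behind the gate's blade (1 is the lowest).
- ball3: Brass ball, 20 mm in diameter, 35 g, origin at its centre; number 3 of the four waiting in a row in the right chute behind the gate's blade (1 is the lowest).
- ball4: Brass ball, 20 mm in diameter, 35 g, origin at its centre; number 4 of the four waiting in a row in the right chute behind the gate's blade (1 is the lowest).
- spray_can: Blue spray can, upright, 52 mm in diameter, 150 mm tall, loose, origin at the centre of its foot; right of the dispenser. Leave alone.
- grease_tin: Yellow tin with black cap, upright, 68 mm in diameter, 85 mm tall, loose, origin at the centre of its foot; right of the dispenser. Leave alone.
- screwdriver: Screwdriver with orange handle lying on the bench left of the dispenser, about along x, loose, origin under its middle. Leave alone.

How it is judged:
By the outcome, as a careful person would: the job done as asked, in the order asked, and still so for the second after the job is handed in, with the robot touching nothing.
It also fails if it takes over 48 s, if anything falls off the work surface, if the arm or the gripper's body presses on something with over 40 N, if the wrist force passes 120 N, or if a joint passes its speed limit or range.

ROBOT

A 6-joint arm with a two-finger parallel gripper is mounted at the origin on the work surface. World frame = base frame: x ahead of the robot, y to its left, z up, the work surface at z = 0. Lengths are in m, angles in rad, forces in N, time in s.
With the tool pointing down it reaches from about 0.4 to 0.825 m from the base axis. Payload 7 kg.
Tool frame: the origin (TCP) lies on the mounting face of the last link; the fingertips stand arm.tcp_to_tips ahead of it and the grasp point (between the pads) lies 159 mm ahead of it (arm.tcp_to_tips is the distance from the TCP to the fingertips, in m); z points along the fingers, y is the direction in which the jaws open and shut (so a half turn about z gives the same grasp; the last joint's range is limited). The gripper opens to 88 mm and grips with 3 to 60 N. Pads are 19 mm wide; open, the fingers measure 130 mm over their backs; the gripper's body (78 mm by 193 mm) begins 47 mm behind the grasp point.
Start: joints at [-0.967, 0.359, 0.012, 0, -1.224, -0.288], TCP at [0.21, -0.642, 0.405] pointing down, gripper open.
Joint ranges: [-3.07, 3.07], [-1.43, 2.12], [-1.02, 1.25], [-3.03, 1.67], [-3.05, -0], [-3.03, 3.03]. Speed limits (rad/s): [2.39, 2.39, 3.01, 3.14, 3.14, 3.14].

INTERFACE

Orientations are given as [roll, pitch, yaw] about the fixed x, y, z axes, in that order (R = Rz(yaw) Ry(pitch) Rx(roll)).
In Python, from station import arm, cams, job_done, finder gives the robot as it stands.
- The arm moves only by the tool play_rows, never from a script. Its argument "targets" is a list that holds one entry, the list of rows, each a list of 4 numbers: the shift along the tool's x, y, z in m, then the turn about the tool's z in degrees. A call has 1 to 5 rows; each row is the pose to reach, as a shift and turn from the pose commanded when the call began, along the tool's axes at that moment; what a row does not reach only later rows make up. A row lasts 1/8 s, in which the tool goes at most 62.5 mm and 10.7 degrees, less where a joint would pass 70% of its speed; a pose out of reach is approached as far as the arm can. A call with a gripper value outside its range is refused whole. "grip" is the closure in counts, from 0 (fully open) to 255 (shut), set as the call begins (left out, the last holds). The fingers move at their own pace and stop on an object; "newtons" is the grip in N (left out, the last holds). Time passes only in rows, so rows that repeat a pose let the fingers close. It gives the time, the measured TCP pose, the force and the opening at its end, in the units of the state.
- arm.get_state(): the state, without advancing time (a new reading comes with each control period).
- cams.grab_frame(name): name is "side" or "top"; returns (picture, depth): 384x512x3 uint8, red, green, blue; 384x512 float32, m along the optical axis (not along the pixel's ray), 0 where there is no reading.
- cams.camera_params(name): a dict with "intrinsics" (3x3 intrinsics, pixels), "D" ([k1, k2, p1, p2, k3] as OpenCV has them; the pictures are not rectified), "position" and "attitude" of the camera in the world. Camera axes: x right, y down, z forward; pixel columns grow to the right and rows downward; lengths in m; the calibration is good to about 2 mm. A picture is of the moment at which its call begins. camera_params takes no time and is no camera call.
- job_done(): hands the job in, once; it reports no verdict.
Trained networks look in the newest picture that a camera, given by its name, has taken for a name from the list of things; names that differ only in an ending like _2 or _b are one class to them, and where a whole thing is asked for, a point or a joint stands for the part that bears it (a point fixed in the world has none). Each returns a list of dicts, best first, with "score" (0 to 1); they miss things now and then, are a little off and sometimes report something else, mostly with a low value. They report only what shows in the picture. A call takes as long as a camera call.
- finder.find_in(camera, query): "xyz" ([x, y, z] in m, in world coordinates, good to about 4 mm: the middle of the surface that is visible of it).
- finder.masks_of(camera, query): "mask" (384x512 bool, what is visible of it).
The state is a dict: "t": time; "q": joint angles; "qd": joint speeds; "joint_efforts": joint torques, N m; "eef_pos": TCP position; "ee_rot": TCP orientation; "force": force on the tool from outside, world axes, zero at the start; "moment": the same for the moment, N m; "width": finger opening in m.
Only numpy, scipy, OpenCV 4.12 (cv2) and the standard library are available. Lean on these libraries where they do the work, as an engineer would, in place of code of your own. Each camera call takes 0.05 s, during which the arm holds its last target. There are 200 camera calls.

## Working session

There is one attempt and no reset: what is moved stays moved. The work goes in short steps, Python scripts to look and compute and a tool call to move; the robot and the scene stay as the last step left them, time stands still between calls to the robot, and variables do not carry over. Pictures are saved under pics/ and viewed, about 8 in all and at most 12, crops included, and the job is handed in when it is done.

Besides the shell and the picture viewer there is one more tool, called after "Request:" in YAML: its name, and indented under it one key for each argument. play_rows: Moves the arm, as the interface text tells. Its arguments: {"type":"object","properties":{"targets":{"type":"array","items":{"type":"array","items":{"type":"array","items":{"type":"number"}}}},"grip":{"type":"number"},"newtons":{"type":"number"}},"required":["targets"]}

```bash
mkdir -p pics; ls
cat > h.py <<'E'
import numpy as np,cv2
from station import arm,cams,finder,job_done
def save(n,f):
    p,d=cams.grab_frame(n); cv2.imwrite('pics/'+f,p[:,:,::-1]); return p,d
E
python3 - <<'E'
from h import *
s=arm.get_state(); print(s, arm.tcp_to_tips)
a,_=save('top','t1.png'); b,_=save('side','s1.png')
cv2.imwrite('pics/both1.png',cv2.resize(np.vstack([a,b])[:,:,::-1],(400,600)))
for n in('top','side'):
    c=cams.camera_params(n); print(n,c['position'],c['attitude'],c['intrinsics'],c['D'])
    for q in['dispenser','bin','bin_side','gate_pivot','pad_left','pad_right','mouth_right','ball1','spray_can','grease_tin','screwdriver']:
        try: print(q,[(np.round(r['xyz'],3).tolist(),round(r['score'],2)) for r in finder.find_in(n,q)[:3]])
        except Exception as e: print(q,e)
E
```

```text
pics
{'t': 0.0, 'q': array([-9.66873010e-01,  3.59378368e-01,  1.10437269e-02, -3.61626067e-04,
       -1.22409414e+00, -2.88086297e-01]), 'qd': array([ 2.57428160e-04, -7.73876498e-05,  4.12739613e-04, -1.90001406e-03,
        1.49586237e-04, -4.88643404e-04]), 'joint_efforts': array([ 4.38422103e-04, -5.82718134e+01,  2.93053901e+01,  6.99716672e+00,
        6.68471883e-03, -1.82245576e-04]), 'eef_pos': array([ 0.20959031, -0.64142276,  0.40371929]), 'ee_rot': array([ 3.13993088e+00, -1.37914393e-04, -2.82587868e+00]), 'force': array([0.2294895 , 0.52513954, 0.2573511 ]), 'moment': array([-0.02321699, -0.03013969,  0.01813854]), 'width': 0.08791489656419224} 0.1781
top [0.41955431 0.04065843 1.14073282] [-2.97139119 -0.00657757 -1.59668921] [[419.45064339   0.         256.80948402]
 [  0.         419.45064339 189.42313454]
 [  0.           0.           1.        ]] [-0.06685166  0.          0.          0.          0.        ]
dispenser [([0.591, -0.106, 0.007], 0.74), ([0.661, -0.148, 0.093], 0.49)]
bin []
bin_side [([0.503, -0.04, 0.009], 0.78)]
gate_pivot [([0.588, -0.105, 0.008]
[... 503 characters left out ...]
577   0.         256.77891151]
 [  0.         499.02226577 189.05828192]
 [  0.           0.           1.        ]] [-0.11592263  0.          0.          0.          0.        ]
dispenser [([0.6, -0.04, 0.008], 0.67)]
bin [([0.502, -0.011, 0.03], 0.95)]
bin_side [([0.501, -0.009, 0.029], 0.83), ([0.605, -0.093, 0.145], 0.4)]
gate_pivot [([0.605, -0.039, 0.009], 0.86)]
pad_left [([0.605, -0.088, 0.142], 0.78), ([0.518, 0.192, 0.018], 0.74), ([0.6, -0.04, 0.003], 0.71)]
pad_right [([0.606, -0.093, 0.142], 0.63)]
mouth_right [([0.605, -0.043, 0.008], 0.78)]
ball1 []
spray_can [([0.509, -0.334, 0.083], 0.96)]
grease_tin [([0.646, -0.338, 0.073], 0.58)]
screwdriver [([0.516, 0.192, 0.015], 0.59)]
```

View pics/t1.png

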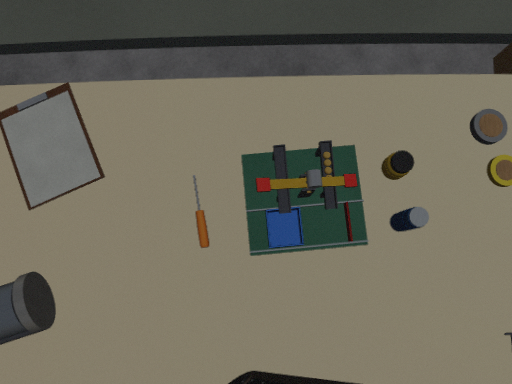

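View pics/s1.png

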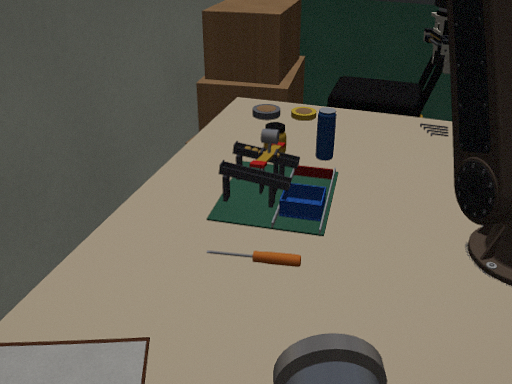

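The top view shows the green plate with corners near (242,154), (356,146), (367,242) and (250,254). The blue bin is at (285,228), the red stop at (349,222), the left pad at (263,184) and the balls at (327,165). The side view agrees. Next I'll fit the dispenser pose.

```bash
cat >> h.py <<'E'
from scipy.spatial.transform import Rotation as Ro
def world(n,d,uv,z=None):
    "pixels -> world, by depth, or by plane height z"
    c=cams.camera_params(n); uv=np.asarray(uv,float).reshape(-1,2)
    xy=cv2.undistortPoints(uv[:,None],c['intrinsics'],c['D'])[:,0]
    R=Ro.from_euler('xyz',c['attitude']).as_matrix(); r=np.c_[xy,np.ones(len(xy))]@R.T; p=np.array(c['position'])
    k=d[uv[:,1].astype(int),uv[:,0].astype(int)] if z is None else (z-p[2])/r[:,2]
    return p+r*k[:,None]
def blob(pic,lo,hi):
    m=cv2.inRange(cv2.cvtColor(pic,cv2.COLOR_RGB2HSV),np.array(lo),np.array(hi))
    n,l,s,c=cv2.connectedComponentsWithStats(m)
    return [(np.argwhere(l==i)[:,::-1]) for i in np.argsort(-s[1:,4])+1 if s[i,4]>20]
E
python3 - <<'E'
from h import *
p,d=cams.grab_frame('top')
for nm,lo,hi in(('green',(60,80,25),(90,255,140)),('red',(0,180,90),(5,255,255)),('blue',(105,150,60),(125,255,255))):
    for b in blob(p,lo,hi)[:5]:
        w=world('top',d,b); w=w[(d[b[:,1],b[:,0]]>0)]
        print(nm,len(b),b.mean(0).round(),'med',np.median(w,0).round(4),'zr',np.percentile(w[:,2],[5,95]).round(3))
g=np.vstack([b for b in blob(p,(60,80,25),(90,255,140))])
g=world('top',d,g,0.006); g=g[(g[:,0]>.4)&(g[:,0]<.8)&(g[:,1]>-.32)&(g[:,1]<.12)]
r=cv2.minAreaRect((g[:,:2]*1000).astype(np.float32)); print(r, cv2.boxPoints(r).round())
c=np.array(r[0])
E
```

```text
green 1603 [323. 225.] med [ 0.5127 -0.1481  0.0067] zr [0.003 0.01 ]
green 1432 [259. 180.] med [0.6516 0.0251 0.0067] zr [0.003 0.011]
green 962 [346. 171.] med [ 0.6692 -0.2192  0.0069] zr [0.004 0.01 ]
green 764 [302. 162.] med [ 0.6897 -0.0958  0.0069] zr [0.003 0.011]
green 701 [258. 230.] med [0.5028 0.029  0.0066] zr [0.003 0.011]
red 172 [263. 184.] med [0.6034 0.0147 0.1456] zr [0.141 0.15 ]
red 146 [350. 180.] med [ 0.6176 -0.2089  0.0963] zr [0.092 0.1  ]
blue 1192 [284. 228.] med [ 0.5045 -0.0405  0.0111] zr [0.007 0.052]
((586.123046875, -98.8114013671875), (276.83746337890625, 315.56500244140625), 3.796121120452881) [[ 438.   49.]
 [ 458. -265.]
 [ 735. -247.]
 [ 714.   68.]]
```

Fit result: dispenser yaw is +3.7°, origin (0.631, -0.096). The pad midpoint agrees to about 1 mm. Bin centre is about own y +60, so I'll approach left of the bin with closed fingers, jaw axis along the track.

Request:
play_rows:
  targets:
    - [[-0.038,0.045,0,3],[-0.076,0.09,0,6],[-0.115,0.135,0,9],[-0.155,0.18,0,12],[-0.195,0.225,0,14.3]]
  grip: 255
  newtons: 20

```text
t: 1.88
eef_pos: [0.3254, -0.3655, 0.4049]
ee_rot: [-3.141, 0.001, -3.077]
force: [2.1, 0.0, -0.6]
width: 0.0432
```

```bash
cat >> h.py <<'E'
O=np.array([.6310,-.0958]); Y=np.radians(3.75); RY=np.array([[np.cos(Y),-np.sin(Y)],[np.sin(Y),np.cos(Y)]])
def own(w): return (np.asarray(w)[...,:2]-O)@RY
def plan(ox,oy,ztip):
    "shift in tool axes to put the tips at dispenser x,y and height"
    s=arm.get_state(); R=Ro.from_euler('xyz',s['ee_rot']).as_matrix()
    t=np.r_[O+RY@[ox,oy],ztip]-(s['eef_pos']+R[:,2]*arm.tcp_to_tips)
    tips=s['eef_pos']+R[:,2]*arm.tcp_to_tips
    print('t',round(s['t'],2),'own',own(tips).round(4),'z',tips[2].round(4),'rot',np.degrees(s['ee_rot']).round(2),'F',np.round(s['force'],1),'w',round(s['width'],4),'-> shift',(R.T@t).round(4))
E
python3 -c "
from h import *
plan(-.122,.165,.12)"
```

```text
t 1.88 own [-0.3224 -0.2492] z 0.2268 rot [-1.7997e+02  4.0000e-02 -1.7631e+02] F [ 2.1  0.  -0.6] w 0.0432 -> shift [-0.1999  0.4145  0.1068]
```

Request:
play_rows:
  targets:
    - [[-0.025,0.055,0,0],[-0.05,0.11,0,0],[-0.075,0.165,0,0],[-0.105,0.22,0,0],[-0.13,0.275,0,0]]

```text
t: 2.5
eef_pos: [0.437, -0.0821, 0.4052]
ee_rot: [3.142, 0.002, -3.075]
force: [1.6, -0.7, 0.8]
width: 0.0006
```

Request:
play_rows:
  targets:
    - [[-0.025,0.05,0,0],[-0.05,0.1,0,0],[-0.07,0.14,0.03,0],[-0.07,0.14,0.08,0],[-0.07,0.14,0.107,0]]

```text
t: 3.12
eef_pos: [0.4965, 0.0606, 0.2954]
ee_rot: [-3.141, -0.002, -3.074]
force: [0.2, 0.1, 0.8]
width: 0.0007
```

Run:
```python
from h import *
plan(-.122,.165,.028)
p,d=cams.grab_frame('side'); q,_=cams.grab_frame('top')
cv2.imwrite('pics/a.png',cv2.resize(p[90:300,160:400],None,fx=2.5,fy=2.5)[:,:,::-1])
# bin left wall: blue points at rim height
for n,pp,dd in(('side',p,d),('top',q,_)):
    b=np.vstack(blob(pp,(105,150,40),(125,255,255))[:3]); w=world(n,dd,b); o=own(w)
    k=(np.abs(w[:,2]-.05)<.006)&(np.abs(o[:,0]+.12)<.07)&(np.abs(o[:,1])<.15)
    print(n,k.sum(),np.percentile(o[k],[2,50,98],axis=0).round(4).tolist())
```

```text
t 3.12 own [-0.1244  0.1647] z 0.1173 rot [-1.7996e+02 -1.4000e-01 -1.7615e+02] F [0.2 0.1 0.8] w 0.0007 -> shift [-0.0026  0.0003  0.0893]
side 253 [[-0.1703, 0.0197], [-0.1329, 0.1053], [-0.0716, 0.1118]]
top 129 [[-0.1706, 0.0197], [-0.1566, 0.0301], [-0.0722, 0.1077]]
```

The bin rim spans own x -171 to -71 and y 19 to 108 mm, matching the given size and track. I'll descend beside it.

Request:
play_rows:
  targets:
    - [[-0.002,0,0.04,0],[-0.002,0,0.07,0],[-0.002,0,0.089,0],[-0.002,0,0.089,0],[-0.002,-0.015,0.089,0]]

```text
t: 3.85
eef_pos: [0.5011, 0.0457, 0.2102]
ee_rot: [3.141, 0.002, -3.074]
force: [-0.0, 0.1, 0.2]
width: 0.0003
```

Run:
```python
from h import *
plan(-.122,.005,.028)
save('side','s2.png')
p=cv2.imread('pics/s2.png'); cv2.imwrite('pics/s2c.png',cv2.resize(p[90:290,170:400],None,fx=3,fy=3))
```

```text
t 3.85 own [-0.1199  0.1498] z 0.0321 rot [ 1.7996e+02  1.3000e-01 -1.7611e+02] F [-0.   0.1  0.2] w 0.0003 -> shift [ 0.0024 -0.1448  0.004 ]
```

View pics/s2c.png

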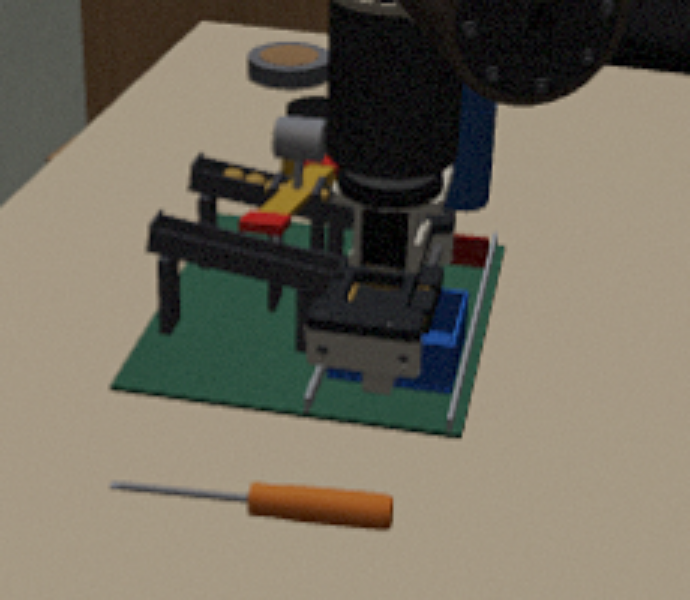

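The closed fingertips stand just left of the bin, inside the track, and the gripper body is clear of the left chute mouth. I'll push gently.

Request:
play_rows:
  targets:
    - [[0,-0.01,0.002,0],[0,-0.02,0.002,0],[0,-0.03,0.002,0],[0,-0.04,0.002,0],[0,-0.05,0.002,0]]

```text
t: 4.53
eef_pos: [0.5039, -0.005, 0.207]
ee_rot: [3.141, 0.001, -3.075]
force: [-0.5, 3.3, 3.7]
width: 0.0005
```

Request:
play_rows:
  targets:
    - [[0,-0.01,0,0],[0,-0.02,0,0],[0,-0.03,0,0],[0,-0.04,0,0],[0,-0.05,0,0]]

```text
t: 5.15
eef_pos: [0.5071, -0.0549, 0.2069]
ee_rot: [3.141, 0.001, -3.075]
force: [-0.3, 5.8, 5.4]
width: 0.0005
```

```bash
cat >> h.py <<'E'
def bin_y():
    for n in('side','top'):
        pp,dd=cams.grab_frame(n)
        b=blob(pp,(105,150,40),(125,255,255))
        if not b: continue
        b=np.vstack(b[:4]); w=world(n,dd,b); o=own(w)
        k=(np.abs(w[:,2]-.05)<.006)&(np.abs(o[:,0]+.12)<.07)&(np.abs(o[:,1])<.15)
        if k.sum()>5: print(n,k.sum(),'bin x/y 2,50,98%',np.percentile(o[k],[2,50,98],axis=0).round(4).tolist())
    return pp
E
python3 -c "
from h import *
plan(-.122,.005,.028); bin_y()"
```

```text
t 5.15 own [-0.1208  0.0489] z 0.0288 rot [ 1.7999e+02  5.0000e-02 -1.7619e+02] F [-0.3  5.8  5.4] w 0.0005 -> shift [ 0.0012 -0.0439  0.0008]
side 70 bin x/y 2,50,98% [[-0.1702, -0.0578], [-0.1665, -0.0081], [-0.1499, 0.0342]]
top 64 bin x/y 2,50,98% [[-0.1702, -0.0596], [-0.1679, -0.0112], [-0.1594, 0.0297]]
```

Request:
play_rows:
  targets:
    - [[0,-0.01,0,0],[0,-0.02,0,0],[0,-0.029,0,0],[0,-0.036,0,0],[0,-0.041,0,0]]

```text
t: 5.88
eef_pos: [0.5094, -0.0959, 0.2066]
ee_rot: [-3.142, -0.0, -3.076]
force: [-0.6, 1.1, -0.7]
width: 0.0008
```

Request:
play_rows:
  targets:
    - [[0,-0.001,0,0],[0,-0.002,0,0],[0,-0.003,0,0],[0,-0.004,0,0]]

```text
t: 6.38
eef_pos: [0.5098, -0.0993, 0.2067]
ee_rot: [3.142, 0.0, -3.075]
force: [-0.2, 1.1, -0.3]
width: 0.0003
```

```bash
python3 -c "
from h import *
plan(-.122,.001,.028); bin_y()"
```

```text
t 6.38 own [-0.1212  0.0045] z 0.0286 rot [ 180.      0.   -176.19] F [-0.2  1.1 -0.3] w 0.0003 -> shift [ 0.0008 -0.0035  0.0006]
side 60 bin x/y 2,50,98% [[-0.1698, -0.102], [-0.1653, -0.0423], [-0.1512, -0.0101]]
top 60 bin x/y 2,50,98% [[-0.1695, -0.1016], [-0.1674, -0.0586], [-0.1598, -0.014]]
```

Request:
play_rows:
  targets:
    - [[0,-0.001,0,0],[0,-0.002,0,0],[0,-0.003,0,0],[0,-0.004,0,0]]

```text
t: 6.98
eef_pos: [0.51, -0.1029, 0.2066]
ee_rot: [3.141, 0.0, -3.076]
force: [-2.0, 11.8, 1.5]
width: 0.0003
```

Request:
play_rows:
  targets:
    - [[0,-0.0005,0,0],[0,-0.001,0,0],[0,-0.0015,0,0],[0,-0.002,0,0]]

```text
t: 7.48
eef_pos: [0.5101, -0.1035, 0.2067]
ee_rot: [3.139, 0.001, -3.076]
force: [-5.0, 23.3, 5.1]
width: 0.0006
```

```bash
python3 -c "
from h import *
plan(-.122,.001,.028); bin_y()"
```

```text
t 7.47 own [-0.121   0.0007] z 0.0286 rot [ 1.7984e+02  4.0000e-02 -1.7623e+02] F [-5.  23.3  5.1] w 0.0006 -> shift [0.001  0.0003 0.0006]
side 59 bin x/y 2,50,98% [[-0.1695, -0.1073], [-0.1656, -0.0543], [-0.1505, -0.015]]
top 59 bin x/y 2,50,98% [[-0.1694, -0.104], [-0.1674, -0.0588], [-0.16, -0.017]]
```

The bin is against the stop: 23 N, stalled, and the finger is where predicted. I'll back off and rise.

Request:
play_rows:
  targets:
    - [[0,0.01,0,0],[0,0.05,0,0],[0,0.08,-0.03,0],[0,0.1,-0.09,0],[0,0.115,-0.15,0]]

```text
t: 8.2
eef_pos: [0.5022, 0.0101, 0.3581]
ee_rot: [-3.141, -0.001, -3.075]
force: [0.3, 0.8, 0.5]
width: 0.0004
```

```bash
python3 -c "
from h import *
plan(-.020,.118,.20); bin_y(); print(arm.get_state()['q'].round(2))
p,d=save('top','t2.png')
for b in blob(p,(0,180,90),(5,255,255))[:4]:
    w=world('top',d,b); print(b.mean(0).round(),own(np.median(w,0)).round(4),np.median(w,0).round(4))
cv2.imwrite('pics/t2c.png',cv2.resize(p[130:270,220:440],None,fx=3,fy=3)[:,:,::-1])"
```

```text
t 8.2 own [-0.1218  0.1139] z 0.18 rot [-1.7995e+02 -5.0000e-02 -1.7616e+02] F [0.3 0.8 0.5] w 0.0004 -> shift [-0.1018  0.0039 -0.0201]
side 221 bin x/y 2,50,98% [[-0.1692, -0.1049], [-0.1231, -0.0311], [-0.0716, -0.012]]
top 141 bin x/y 2,50,98% [[-0.1693, -0.1059], [-0.1472, -0.0915], [-0.0707, -0.0171]]
[ 0.41  0.11 -0.42  0.   -1.03 -1.92]
[350. 180.] [-0.0209 -0.1118] [ 0.6175 -0.2087  0.0958]
```

View pics/t2c.png

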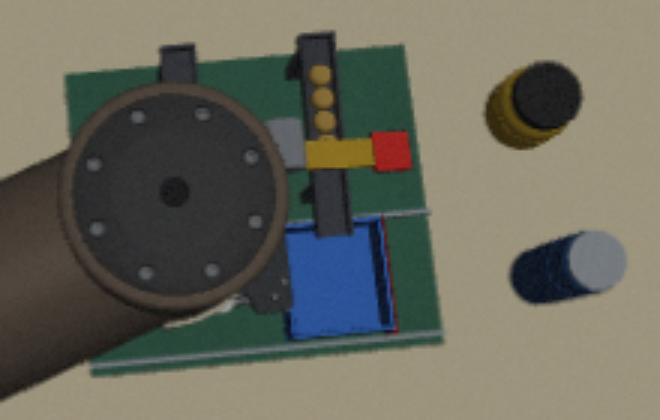

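The bin stands flush against the red stop under the right chute, and the balls are still held. Now I'll go over the left pad and turn -90° so the gripper body stays clear of the roller.

Request:
play_rows:
  targets:
    - [[-0.02,0,-0.015,-10],[-0.05,0,-0.015,-20],[-0.08,0.001,-0.015,-30],[-0.1,0.001,-0.015,-40],[-0.102,0.001,-0.015,-50]]

```text
t: 8.98
eef_pos: [0.6052, 0.0168, 0.3695]
ee_rot: [3.14, -0.003, -2.198]
force: [-0.6, 0.1, -0.8]
width: 0.0008
```

Request:
play_rows:
  targets:
    - [[0,0,0,-10],[0,0,0,-20],[0,0,0,-30],[0,0,0,-40],[0,0,0,-40]]

```text
t: 9.6
eef_pos: [0.6041, 0.0168, 0.3704]
ee_rot: [3.14, -0.001, -1.506]
force: [0.1, 0.1, -0.0]
width: 0.0005
```

```bash
python3 -c "
from h import *
plan(-.020,.115,.150)"
```

```text
t 9.6 own [-0.0199  0.114 ] z 0.1923 rot [ 1.7989e+02 -4.0000e-02 -8.6300e+01] F [ 0.1  0.1 -0. ] w 0.0005 -> shift [-0.0011  0.0001  0.0423]
```

Request:
play_rows:
  targets:
    - [[-0.001,0,0.02,0],[-0.001,0,0.035,0],[-0.001,0,0.042,0],[-0.001,0,0.047,0],[-0.001,0,0.052,0]]

```text
t: 10.22
eef_pos: [0.6044, 0.0182, 0.3197]
ee_rot: [-3.141, 0.0, -1.505]
force: [-0.9, 0.5, -0.2]
width: 0.0009
```

Request:
play_rows:
  targets:
    - [[0,0,0.006,0],[0,0,0.012,0],[0,0,0.018,0],[0,0,0.024,0],[0,0,0.03,0]]

```text
t: 10.85
eef_pos: [0.6042, 0.0181, 0.2892]
ee_rot: [3.141, -0.0, -1.505]
force: [-0.5, -0.0, -0.5]
width: 0.0005
```

```bash
python3 -c "
from h import *
plan(-.020,.115,.098)
p,d=cams.grab_frame('top')
for b in blob(p,(0,180,90),(5,255,255))[:4]:
    w=world('top',d,b); print(b.mean(0).round(),own(np.median(w,0)).round(4),np.median(w,0).round(4))"
```

```text
t 10.85 own [-0.0193  0.1154] z 0.1111 rot [179.99  -0.   -86.21] F [-0.5 -0.  -0.5] w 0.0005 -> shift [0.0004 0.0007 0.0131]
[354. 177.] [-0.0209 -0.1127] [ 0.6175 -0.2096  0.1313]
```

Request:
play_rows:
  targets:
    - [[0,0,0.005,0],[0,0,0.01,0],[0,0,0.013,0],[0,0,0.013,0]]

```text
t: 11.4
eef_pos: [0.6042, 0.0181, 0.2763]
ee_rot: [3.141, -0.0, -1.505]
force: [-0.1, 1.1, 0.9]
width: 0.0003
```

```bash
python3 -c "
from h import *
plan(-.020,.115,.098)
p,d=cams.grab_frame('top')
for b in blob(p,(0,180,90),(5,255,255))[:4]:
    w=world('top',d,b); print(b.mean(0).round(),own(np.median(w,0)).round(4),np.median(w,0).round(4))"
```

```text
t 11.4 own [-0.0194  0.1154] z 0.0982 rot [ 1.7997e+02 -1.0000e-02 -8.6200e+01] F [-0.1  1.1  0.9] w 0.0003 -> shift [0.0004 0.0006 0.0002]
[354. 176.] [-0.0207 -0.1104] [ 0.6175 -0.2073  0.1457]
```

The right pad is at 145.7 mm, so the gate is fully over. I'll lift straight up and away, then check.

Request:
play_rows:
  targets:
    - [[0,0,-0.01,0],[0,0,-0.05,0],[0,0,-0.11,0],[0.05,0,-0.13,0],[0.11,0,-0.13,0]]

```text
t: 12.08
eef_pos: [0.612, -0.0919, 0.4107]
ee_rot: [-3.135, 0.0, -1.502]
force: [0.7, 0.4, -0.7]
width: 0.0008
```

```bash
python3 -c "
from h import *
plan(-.20,.30,.25); bin_y()"
```

```text
t 12.07 own [-0.0176  0.0051] z 0.2326 rot [-179.64    0.    -86.04] F [ 0.7  0.4 -0.7] w 0.0008 -> shift [-0.2956  0.1812 -0.0185]
side 213 bin x/y 2,50,98% [[-0.1691, -0.106], [-0.1229, -0.0344], [-0.0715, -0.0125]]
top 159 bin x/y 2,50,98% [[-0.1693, -0.1056], [-0.1447, -0.0592], [-0.0892, -0.0162]]
```

Request:
play_rows:
  targets:
    - [[-0.05,0.02,-0.02,0],[-0.1,0.05,-0.03,0],[-0.15,0.08,-0.03,0],[-0.2,0.11,-0.03,0],[-0.25,0.14,-0.03,0]]

```text
t: 12.8
eef_pos: [0.4538, 0.1498, 0.4376]
ee_rot: [-3.14, 0.001, -1.505]
force: [1.5, 1.2, 0.3]
width: 0.0003
```

```bash
python3 -c "
from h import *
p,d=save('top','t3.png')
for b in blob(p,(0,180,90),(5,255,255))[:4]:
    w=world('top',d,b); print(b.mean(0).round(),own(np.median(w,0)).round(4),np.median(w,0).round(4))
for q in('ball1','spray_can','grease_tin','screwdriver'): print(q,[(np.round(r['xyz'],3).tolist(),round(r['score'],2)) for r in finder.find_in('top',q)[:4]])
cv2.imwrite('pics/t3c.png',cv2.resize(p[120:280,180:440],None,fx=3,fy=3)[:,:,::-1])"
```

```text
[354. 176.] [-0.0209 -0.1099] [ 0.6173 -0.2069  0.1461]
[262. 188.] [-0.0212  0.1133] [0.6024 0.0159 0.0958]
ball1 [([0.533, -0.154, 0.03], 0.58), ([0.515, -0.173, 0.024], 0.38), ([0.476, -0.17, 0.029], 0.37)]
spray_can [([0.51, -0.341, 0.136], 0.64), ([0.606, -0.087, 0.129], 0.24)]
grease_tin [([0.662, -0.339, 0.085], 0.58)]
screwdriver []
```

View pics/t3c.png

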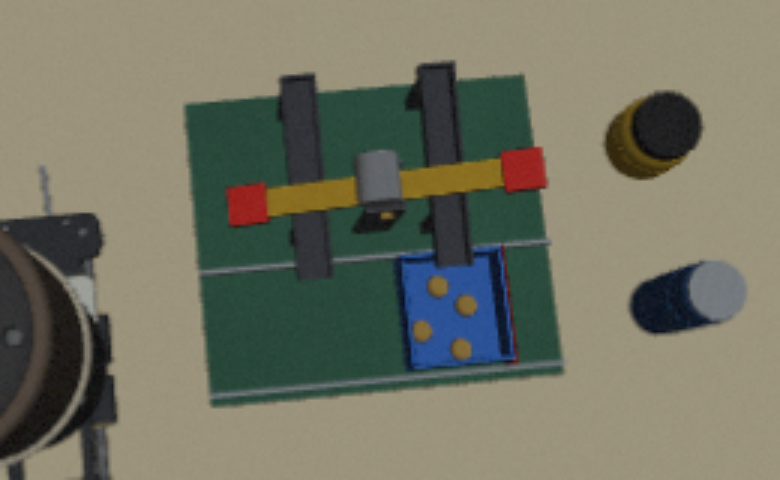

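All four balls are in the bin (crop pixels (438,287), (467,306), (421,331) and (460,349)). The bin is flush with the red stop and the gate is over: left pad at 96 mm, right at 146 mm. I'll hand in.

```bash
python3 -c "
from h import *
print(job_done())"
```

```text
the job is handed in; nothing more can be done
None
```

The bin stands against the red end stop under the right chute, the gate is rocked fully over, and all four brass balls are in the bin. I handed the job in at about 13 s of the 48 s allowed.

- **Bin:** I pushed it along its track with closed fingers until the force rose to 23 N and it stopped moving. Its right edge then measured dispenser y of about -106 mm, as it should at the stop, and it was still there after the balls had dropped.
- **Gate:** I then pressed the left pad down until the gate was over. The last picture gave the left pad at 96 mm and the right pad at 146 mm.
- **Balls:** The last top picture showed all four in the bin and none left in the chute. The ball finder itself reported only three of them, two with low scores (0.37 and 0.38).
- **Other things:** The spray can and the tin measured within 1 mm of where they started. The arm mostly hid the screwdriver in the last picture, so the finder did not report it. I have no final position for it, but the fingers passed near it only at about 0.25 m above the bench.
- **Unexplained reading:** Partway through the push the wrist showed about 5 N upward. It went away by itself, and I did not find out why.

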